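Set the collar of a length stop to a sample block

TASK

Set the length stop to the wooden block: loosen the thumb screw on top of the collar, slide the collar along its shaft so that its stop arm pushes the block fully home against the fence, and leave the arm touching the block. Then turn the thumb screw firmly tight again and let go, with the block still lying flat on the plate between fence and arm. Do not disturb the bearing, screwdriver, spray can and spanner lying around.

Things in the scene. Friction and masses are not known exactly. Their poses are not given: they have to be found in the camera images.
- length_stop: Length stop fixed to the bench: steel base plate 110 (x) x 310 (y) x 10 mm, x of its own frame from -55 to 55, y from -140 to 170. Origin on the underside at x = y = 0, z up. A shaft of 16 mm diameter runs along y at x = 25, z = 45 mm, held by a dark block at each end (tops at z = 62 mm). At the +y end in front of the shaft (x -50 to 0) stands the fence, an upright dark plate whose face toward the block is at y = 150 mm, top at z = 54 mm
- wood_block: Loose wooden block 55 (x) x 130 (y) x 45 mm, about 0.3 kg, lying on the base plate beside the shaft with its 130 mm side along the shaft, some millimetres short of the fence. Origin at the centre of its underside, z up. Fully home its centre is at y = 85 mm of the length stop's frame, and its end toward the collar at y = 20 mm
- collar (a joint): Slide of the steel shaft collar (40 mm diameter, 24 mm long) along the shaft in m, growing toward the fence (+y of the length stop), 0 to 0.135. The stop face is at y = -0.090 + this value in the length stop's frame, so 0.110 touches the block when home. With the screw loose it slides with 1 to 3 N (more by the block's friction, up to 5 N); with the screw tight it holds against more than 20 N. It cannot turn on the shaft. It may be dragged by the wing of the screw
- stop_face (a point): On the stop arm, a flat steel bar that reaches from the collar in front of the shaft (-x) across the block's path: the point on its face toward the block (+y), 50 mm in front of the shaft's axis (x = -25 mm) and at z = 32 mm in the length stop's frame. The bar is 8 mm thick (y), its underside 21 mm and top 43 mm over the bench. Axes parallel to the length stop's
- thumb_screw (a joint): Turn of the thumb screw in rad, seen from above growing counterclockwise (loosening): 0 fully tight (end stop), 1.4 fully loose (end stop; it does not come out). The collar is free above about 0.7; aim at 1.1 or more to loosen and below 0.2 to tighten. Takes about 0.1 N m (up to 0.2 for the last of the tightening) and stays where it is left
- wing (a point): Centre of the upper part of the screw's upright flat wing, the place to grip, on the screw's axis, which is vertical and 12 mm behind (-y) the stop face, over the shaft; 101 mm over the bench. The wing is 36 mm long (x of this point), 10 mm thick (y of this point), and from 79 to 119 mm over the bench; below it a 14 mm hub on the collar, whose body reaches to 70 mm. z points up; the point turns with the screw
- bearing: Bystander: ball bearing lying flat, 52 mm diameter, 15 mm high; origin at the centre of its underside
- screwdriver: Bystander: screwdriver with red handle, 205 mm long along its x, lying; origin at the centre of its underside
- aerosol: Bystander: standing spray can with green cap, 52 mm diameter, 171 mm high; origin at the centre of its underside
- spanner: Bystander: combination spanner 226 mm long along its y, 8 mm high, lying; origin at the centre of its underside
Mind the look-alikes: they are no part of the job. Leave any black look-alike of the wood_block alone.

How it is judged:
By the outcome, as a careful person would: the job done as asked, in the order asked, and still so for the second after the job is handed in, with the robot touching nothing.
It also fails if it takes over 35 s, if anything falls off the work surface, if the arm or the gripper's body presses on something with over 40 N, if the wrist force passes 120 N, or if a joint passes its speed limit or range.

ROBOT

A 7-joint arm with a two-finger parallel gripper is mounted at the origin on a cart in front of the work surface, level with it; the furniture and walls round the work are solid. World frame = base frame: x ahead of the robot, y to its left, z up, the work surface at z = 0. Lengths are in m, angles in rad, forces in N, time in s.
With the tool pointing down it reaches from about 0.425 to 0.875 m from the base axis. Payload 4.7 kg.
Tool frame: the origin (TCP) lies on the centre line of the jaws, within the pads' length; the fingertips stand 17 mm ahead of it and the grasp point (between the pads) lies 2 mm behind it; z points along the fingers, y is the line along which they close (so a half turn about z gives the same grasp; the last joint's range is limited). The gripper opens to 85 mm and grips with 20 to 120 N. Pads are 22 mm wide; open, the fingers measure 114 mm over their backs; the gripper's body (76 mm by 85 mm) begins 54 mm behind the grasp point. The pads swing forward as they close: fully open they stand 13 mm farther back than shut.
Start: joints at [-1.242, 0.321, -0.07, 1.45, 0.023, 1.371, -0.057], TCP at [0.201, 0.618, 0.248] pointing down, gripper open.
Joint ranges: [-2.86, 2.86], [-0.3, 2.09], [-1.38, 1.24], [0.06, 2.45], [-1.56, 4.7], [0.09, 2.05], [-2.69, 2.69]. Speed limits (rad/s): [2.57, 2.57, 3.14, 3.14, 3.14, 3.14, 3.14].

INTERFACE

Orientations are given as a unit quaternion [x, y, z, w].
In Python, from bench import bot, optics gives the robot as it stands.
- The arm moves only by the tool servo_tool, never from a script. Its argument "series" is a list of rows, each an object with "delta_pos": the shift along the tool's x, y, z as a fraction of full scale, a list of three; "turn": the turn about the tool's z as a fraction of full scale. In form: [{"delta_pos": [dx, dy, dz], "turn": turn}, ...]. A call has 1 to 10 rows; each row shifts and turns the commanded pose from where the row before left it, along the tool's axes as they then stand; what a row does not reach is not made up. Full scale, the value 1, is 120 mm for a shift and 0.5 rad for a turn. A row lasts 1/12 s, in which the tool goes at most 41.7 mm and 7.16 degrees, less where a joint would pass 70% of its speed; a pose out of reach is approached as far as the arm can. A call with a number of a shift or a turn outside -1 to 1 is refused whole. A call with a gripper value outside its range is refused whole. "grip" is the opening, from 0 (shut) to 1 (fully open), set as the call begins (left out, the last holds). The fingers move at their own pace and stop on an object; "grip_force" is the grip in N (left out, the last holds). Time passes only in rows, so rows that do not move let the fingers close. It gives the time, the measured TCP pose, the force, the opening and the grip force at its end, in the units of the state.
- bot.get_obs(): the state, without advancing time (a new reading comes with each control period).
- optics.read_camera(name): name is "scene" or "top"; returns the picture (400x640x3 uint8, red, green, blue); there is no depth.
- optics.camera_model(name): a dict with "K" (3x3 intrinsics, pixels), "cam_to_world" (4x4, takes a point from camera to world coordinates). Camera axes: x right, y down, z forward; pixel columns grow to the right and rows downward; lengths in m; the calibration is good to about 2 mm. A picture is of the moment at which its call begins. camera_model takes no time and is no camera call.
- bot.sign_off(): hands the job in; it is judged then, once.
The state is a dict: "t": time; "joint_positions": joint angles; "qvel": joint speeds; "tau": joint torques, N m; "tool_pos": TCP position; "tcp_rot": TCP orientation; "ft_force": force on the tool from outside, world axes, zero at the start; "torque": the same for the moment, N m; "gripper_width": finger opening in m; "gripper_force": force on a finger pad.
Only numpy, scipy, OpenCV 4.12 (cv2) and the standard library are available. Lean on these libraries where they do the work, as an engineer would, in place of code of your own. Each camera call takes 0.05 s, during which the arm holds its last target. There are 200 camera calls.

## Working session

There is one attempt and no reset: what is moved stays moved. The work goes in short steps, Python scripts to look and compute and a tool call to move; the robot and the scene stay as the last step left them, time stands still between calls to the robot, and variables do not carry over. Pictures are saved under pics/ and viewed, at most 10 in all, crops included, and the job is handed in when it is done.

Besides the shell and the picture viewer there is one more tool, called after "Call:" as name(argument=value, ...), one argument or row to a line, values as JSON. servo_tool: Moves the arm, as the interface text tells. Its arguments: {"type":"object","properties":{"series":{"type":"array","items":{"type":"object","properties":{"delta_pos":{"type":"array","items":{"type":"number"}},"turn":{"type":"number"}}}},"grip":{"type":"number"},"grip_force":{"type":"number"}},"required":["series"]}

```bash
ls; mkdir -p pics; cat > h.py <<'E'
import numpy as np, cv2
from bench import bot, optics
def ray(name,u,v):
    m=optics.camera_model(name);K=np.array(m["K"]);T=np.array(m["cam_to_world"])
    d=T[:3,:3]@np.linalg.solve(K,[u,v,1.0]);return T[:3,3],d
def onz(name,u,v,z):
    o,d=ray(name,u,v);return o+d*(z-o[2])/d[2]
def proj(name,p):
    m=optics.camera_model(name);K=np.array(m["K"]);T=np.linalg.inv(np.array(m["cam_to_world"]))
    q=K@(T[:3,:3]@np.array(p)+T[:3,3]);return q[:2]/q[2]
def snap(name,fn):
    im=np.array(optics.read_camera(name));cv2.imwrite("pics/"+fn,im[:,:,::-1]);return im
E
python3 - <<'E'
from h import *
for n in("scene","top"):
    snap(n,n+"1.png");m=optics.camera_model(n);print(np.round(m["K"],1),np.round(m["cam_to_world"],3))
print(bot.get_obs())
E
```

```text
pics
[[504.1   0.  327.9]
 [  0.  504.1 201.4]
 [  0.    0.    1. ]] [[ 0.696 -0.522  0.493 -0.319]
 [-0.718 -0.518  0.465 -0.679]
 [ 0.013 -0.678 -0.735  1.298]
 [ 0.     0.     0.     1.   ]]
[[401.9   0.  327.6]
 [  0.  401.9 194.5]
 [  0.    0.    1. ]] [[-0.016 -0.982  0.187  0.263]
 [-1.     0.02   0.023  0.058]
 [-0.026 -0.187 -0.982  1.26 ]
 [ 0.     0.     0.     1.   ]]
{'t': 0.1, 'joint_positions': array([-1.24192113,  0.3217298 , -0.07007626,  1.45155242,  0.0226176 ,
        1.37079265, -0.05688726]), 'qvel': array([ 6.95952602e-04,  5.72817657e-05, -3.05808434e-04, -7.65576868e-04,
       -1.28250007e-03, -2.52198337e-03,  1.67355028e-04]), 'tau': array([-2.31362246e-04, -4.94876790e+01, -3.84298190e-01, -3.15210807e+01,
        1.29054522e-02,  7.38714763e-03, -1.17962924e-05]), 'tool_pos': array([0.20115717, 0.61761846, 0.24734547]), 'tcp_rot': array([ 1.56720763e-01,  9.87642589e-01, -8.44376661e-04, -7.67605060e-05]), 'ft_force': array([ 0.18480785, -0.12930673,  0.05817977]), 'torque': array([-0.00317871, -0.02431142,  0.04777858]), 'gripper_force': 0.0, 'gripper_width': 0.08548882272541847}
```

View pics/scene1.png

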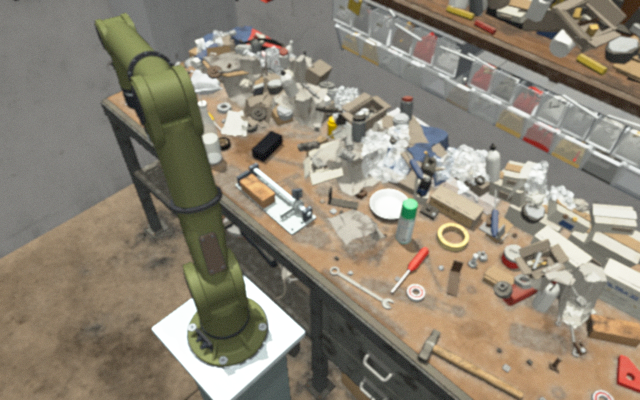

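View pics/top1.png

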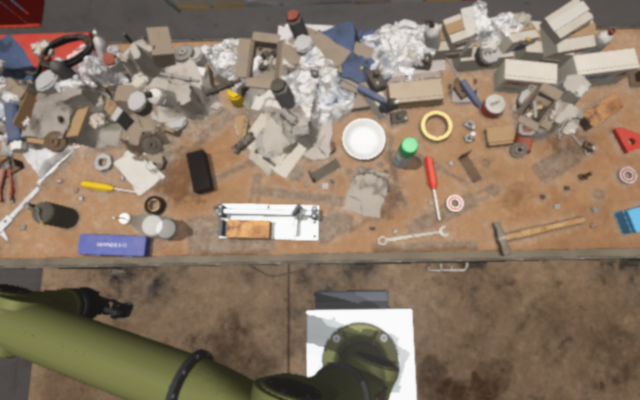

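The length stop is at top (220–320, 203–240), with the tan wooden block at top (247, 230). The black look-alike at (200, 172) lies off the plate and is not the target. I'll confirm this in one enlarged crop.

```bash
python3 - <<'E'
import cv2,numpy as np
a=cv2.imread("pics/top1.png")[190:250,205:335]; b=cv2.imread("pics/scene1.png")[155:240,225:325]
a=cv2.resize(a,None,fx=6,fy=6,interpolation=cv2.INTER_CUBIC)
cv2.imwrite("pics/ta.png",a); cv2.imwrite("pics/sa.png",cv2.resize(b,None,fx=6,fy=6,interpolation=cv2.INTER_CUBIC))
E
```

```text
(no output)
```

View pics/ta.png

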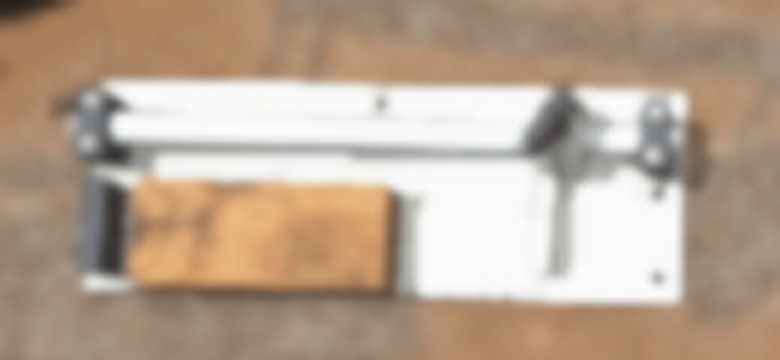

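View pics/sa.png

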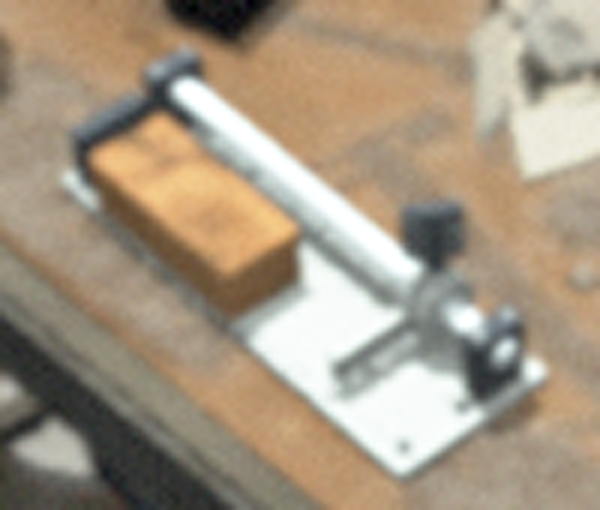

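The crops confirm the tan wooden block on the plate, with its fence end at crop (130, 235) and its other end at (390, 235). The dark wing is at (550, 120) and the stop arm at (560, 230). Next I'll measure the plate pose and the wing.

```bash
cat >> h.py <<'E'
def wing(im,name,box):
    u0,u1,v0,v1=box;g=im[v0:v1,u0:u1].max(2)
    m=(g<105).astype(np.uint8);n,l,s,c=cv2.connectedComponentsWithStats(m)
    return [(s[i][:5]+[u0,v0,0,0,0],np.round(c[i]+[u0,v0],1), cv2.minAreaRect(np.argwhere(l==i)[:,::-1].astype(np.float32))) for i in range(1,n) if s[i,4]>5]
E
python3 - <<'E'
from h import *
c=lambda x,y,ox,oy:(ox+(x+.5)/6-.5,oy+(y+.5)/6-.5)
T=[(687,92),(682,300),(105,80),(85,290)];own=np.array([(55,-140),(-55,-140),(55,170),(-55,170)])/1e3
W=np.array([onz("top",*c(x,y,205,190),.01)[:2] for x,y in T]);print(W.round(4))
ow=own-own.mean(0);w=W-W.mean(0)
yaw=np.arctan2((ow[:,0]*w[:,1]-ow[:,1]*w[:,0]).sum(),(ow*w).sum());R=np.array([[np.cos(yaw),-np.sin(yaw)],[np.sin(yaw),np.cos(yaw)]])
O=W.mean(0)-R@own.mean(0);print("yaw",yaw,"O",O,"res",(W-(own@R.T+O)).round(4))
for x,y in [(400,475),(545,375),(70,180)]: print("scene corner",onz("scene",*c(x,y,225,155),.01)[:2])
ti=cv2.imread("pics/top1.png")[:,:,::-1];si=cv2.imread("pics/scene1.png")[:,:,::-1]
for n,i,b in(("top",ti,(285,308,198,222)),("scene",si,(285,310,183,205))):
    for r in wing(i,n,b):
        print(n,r)
        p=onz(n,*r[1],.1);print(p, R.T@(p[:2]-O))
for y in (130,385): print("block top",[ (R.T@(onz("top",*c(y,x,205,190),.055)[:2]-O)).round(4) for x in(180,290)])
E
```

```text
[[0.4682 0.1148]
 [0.3594 0.1187]
 [0.4808 0.4231]
 [0.37   0.4298]]
yaw -0.03862776632848693 O [0.4190161  0.25659849] res [[-0.0003  0.0003]
 [ 0.0007 -0.0002]
 [ 0.0002 -0.0013]
 [-0.0006  0.0012]]
scene corner [0.35806649 0.12018162]
scene corner [0.46487136 0.11510142]
scene corner [0.37410506 0.42476339]
top (array([294, 207,   7,   8,  28]), array([297.1, 210.7]), ((12.161764144897461, 12.897058486938477), (3.2584729194641113, 8.574929237365723), 30.963754653930664))
[0.43761079 0.17522106 0.1       ] [ 0.02172347 -0.08059863]
scene (array([292, 190,  10,  10,  73]), array([297. , 194.1]), ((11.5, 11.5), (9.0, 9.0), 90.0))
[0.43795518 0.17283862 0.1       ] [ 0.02215961 -0.082966  ]
block top [array([-0.0031,  0.1388]), array([-0.0585,  0.1349])]
block top [array([-0.0005,  0.0092]), array([-0.0558,  0.0064])]
```

```bash
python3 - <<'E'
from h import *
O=np.array([.419,.2566])
for n,b in(("top",(291,303,203,216)),("scene",(288,305,186,202))):
    im=cv2.imread(f"pics/{n}1.png")[:,:,::-1].astype(float);u0,u1,v0,v1=b
    g=im[v0:v1,u0:u1].max(2);print(g.astype(int))
    for th in (110,140):
        P=np.array([onz(n,u,v,.1)[:2] for v in range(v0,v1) for u in range(u0,u1)]);w=np.clip(th-g.ravel(),0,60)
        m=(P*w[:,None]).sum(0)/w.sum();C=((P-m).T*w)@(P-m)/w.sum();e,V=np.linalg.eigh(C)
        print(n,th,m.round(4),np.degrees(np.arctan2(V[1,1],V[0,1])),np.sqrt(12*e)*1e3)
E
```

```text
[[182 184 185 186 185 178 169 163 163 170 176 181]
 [213 217 219 218 210 190 161 139 143 169 195 207]
 [245 245 244 241 232 202 157 125 130 169 211 231]
 [251 251 249 242 221 177 138 116 113 143 186 226]
 [252 251 247 230 183 141 118 104  98 109 143 194]
 [251 250 241 205 152 122 104  91  92 102 123 158]
 [249 245 226 174 133 112  92  81  90 112 129 144]
 [242 230 191 146 120 100  80  73  91 123 143 149]
 [236 205 159 127 105  85  72  73  95 129 153 163]
 [229 180 136 111  91  78  75  85 108 136 157 171]
 [212 162 119  95  81  81  92 106 128 145 156 167]
 [184 145 107  87  85  95 109 121 138 149 151 153]
 [162 140 118 110 114 118 120 127 141 149 145 137]]
top 110 [0.4365 0.1757] 143.7106735246209 [ 8.56721584 22.72651947]
top 140 [0.437  0.1756] 147.61624481487485 [13.5599743  28.60238862]
[[171 170 164 167 163 164 161 161 168 168 175 182 188 192 193 197 186]
 [190 174 170 171 169 157 157 156 156 154 164 172 178 183 191 189 195]
 [191 187 177 166 162 151 152 149 143 144 140 142 150 163 178 189 193]
 [191 190 181 162 143 128 130 134 134 125 130 123 118 126 159 185 194]
 [202 193 189 1
[... 277 characters left out ...]
3 204 154 104  78  81  69  66  59  58  73  75  96 121 147 162]
 [255 255 234 178 118  87  73  75  67  53  66  72  80  86 118 150 157]
 [255 255 255 227 150  96  83  65  63  60  63  71  76  91 123 152 161]
 [255 255 255 255 210 144 109  82  67  61  63  82 103 120 140 155 162]
 [247 255 255 255 254 230 179 123  75  60  71 103 134 158 165 162 167]
 [224 244 254 255 255 255 235 166 103  77  84 115 145 166 171 163 169]
 [212 221 238 249 253 247 223 160 117 105 114 131 153 163 164 172 174]
 [191 197 208 221 228 221 187 147 134 140 142 150 147 157 154 162 166]]
scene 110 [0.4374 0.1721] 45.967535736549316 [24.34015633 35.03614757]
scene 140 [0.4382 0.1731] 50.4219864830154 [29.302789   41.97252261]
```

Call:
servo_tool(
  series=[
    {"delta_pos": [-0.3, -0.2, 0], "turn": 0.2},
    {"delta_pos": [-0.0, -0.3, 0], "turn": 0.2},
    {"delta_pos": [-0.0, -0.3, 0], "turn": 0.2},
    {"delta_pos": [0, -0.3, 0], "turn": 0.0},
  ],
  grip=1,
)

```text
t: 0.43
tool_pos: [0.175, 0.4893, 0.2473]
tcp_rot: [0.306, 0.952, -0.001, 0.0]
ft_force: [-1.5, 0.1, -0.3]
gripper_width: 0.0853
gripper_force: 0.0
```

Call:
servo_tool(
  series=[
    {"delta_pos": [-0.2, -0.05, 0]},
    {"delta_pos": [-0.28, -0.07, 0]},
    {"delta_pos": [-0.28, -0.07, 0]},
    {"delta_pos": [-0.28, -0.07, 0]},
    {"delta_pos": [-0.28, -0.07, 0]},
    {"delta_pos": [-0.28, -0.07, 0]},
    {"delta_pos": [-0.28, -0.07, 0]},
    {"delta_pos": [-0.28, -0.07, 0]},
    {"delta_pos": [-0.28, -0.07, 0]},
    {"delta_pos": [-0.2, -0.05, 0]},
  ],
)

```text
schema error: expected keys delta_pos, turn
```

Call:
servo_tool(
  series=[
    {"delta_pos": [-0.2, -0.06, 0]},
    {"delta_pos": [-0.2, -0.06, 0]},
    {"delta_pos": [-0.1, -0.02, 0]},
    {"delta_pos": [0, 0, 0]},
    {"delta_pos": [0, 0, 0]},
  ],
)

```text
schema error: expected keys delta_pos, turn
```

Call:
servo_tool(
  series=[
    {"delta_pos": [-0.2, -0.05, 0], "turn": 0},
    {"delta_pos": [-0.28, -0.07, 0], "turn": 0},
    {"delta_pos": [-0.28, -0.07, 0], "turn": 0},
    {"delta_pos": [-0.28, -0.07, 0], "turn": 0},
    {"delta_pos": [-0.28, -0.07, 0], "turn": 0},
    {"delta_pos": [-0.28, -0.07, 0], "turn": 0},
    {"delta_pos": [-0.28, -0.07, 0], "turn": 0},
    {"delta_pos": [-0.28, -0.07, 0], "turn": 0},
    {"delta_pos": [-0.28, -0.07, 0], "turn": 0},
    {"delta_pos": [-0.2, -0.05, 0], "turn": 0},
  ],
)

```text
t: 1.27
tool_pos: [0.3889, 0.2412, 0.2482]
tcp_rot: [0.304, 0.953, -0.0, 0.0]
ft_force: [0.4, -0.1, 0.6]
gripper_width: 0.0853
gripper_force: 0.0
```

Call:
servo_tool(
  series=[
    {"delta_pos": [-0.2, -0.06, 0], "turn": 0},
    {"delta_pos": [-0.2, -0.06, 0], "turn": 0},
    {"delta_pos": [-0.1, -0.02, 0], "turn": 0},
    {"delta_pos": [0, 0, 0], "turn": 0},
    {"delta_pos": [0, 0, 0], "turn": 0},
  ],
)

```text
t: 1.68
tool_pos: [0.4263, 0.1958, 0.248]
tcp_rot: [0.303, 0.953, -0.0, -0.0]
ft_force: [-0.6, 0.8, 0.3]
gripper_width: 0.0855
gripper_force: 0.0
```

Call:
servo_tool(
  series=[
    {"delta_pos": [-0.1, -0.04, 0.05], "turn": 0},
    {"delta_pos": [-0.1, -0.04, 0.15], "turn": 0},
    {"delta_pos": [0, 0, 0.2], "turn": 0},
    {"delta_pos": [0, 0, 0.2], "turn": 0},
    {"delta_pos": [0, 0, 0.2], "turn": 0},
    {"delta_pos": [0, 0, 0.2], "turn": 0},
    {"delta_pos": [0, 0, 0.15], "turn": 0},
    {"delta_pos": [0, 0, 0.09], "turn": 0},
    {"delta_pos": [0, 0, 0], "turn": 0},
    {"delta_pos": [0, 0, 0], "turn": 0},
  ],
)

```text
t: 2.52
tool_pos: [0.4401, 0.1751, 0.0996]
tcp_rot: [0.302, 0.953, -0.0, -0.0]
ft_force: [-0.0, -0.2, -0.4]
gripper_width: 0.0857
gripper_force: 0.0
```

```bash
python3 - <<'E'
from h import *
a=snap("top","t2.png")[180:250,205:335];b=snap("scene","s2.png")[150:250,225:335]
a=cv2.resize(a,(780,420),interpolation=cv2.INTER_CUBIC)[:,:,::-1]
cv2.imwrite("pics/c2.png",cv2.resize(b,(660,600),interpolation=cv2.INTER_CUBIC)[:,:,::-1]);cv2.imwrite("pics/c2t.png",a)
E
```

```text
(no output)
```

View pics/c2.png

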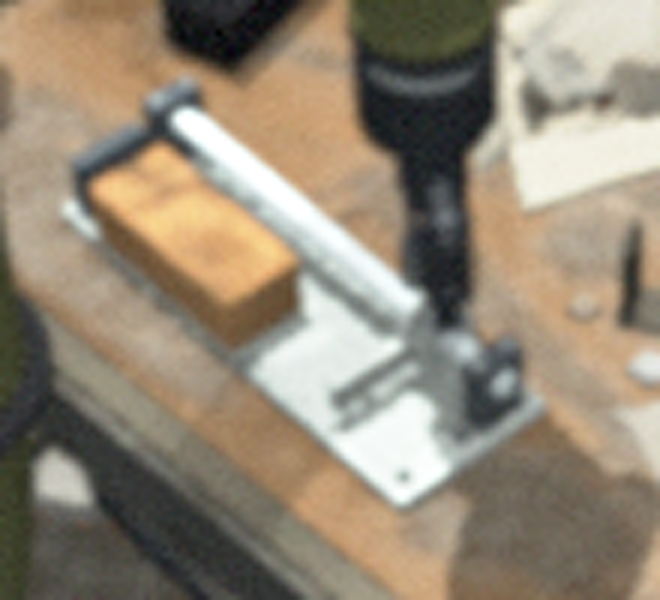

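The gripper straddles the wing, with its fingers at crop (435, 250) above the collar, and nothing has been disturbed. Closing now.

Call:
servo_tool(
  series=[
    {"delta_pos": [0, 0, 0], "turn": 0},
    {"delta_pos": [0, 0, 0], "turn": 0},
    {"delta_pos": [0, 0, 0], "turn": 0},
    {"delta_pos": [0, 0, 0], "turn": 0},
    {"delta_pos": [0, 0, 0], "turn": 0},
    {"delta_pos": [0, 0, 0], "turn": 0},
    {"delta_pos": [0, 0, 0], "turn": 0},
    {"delta_pos": [0, 0, 0], "turn": 0},
  ],
  grip=0,
  grip_force=40,
)

```text
t: 3.28
tool_pos: [0.4425, 0.1769, 0.1001]
tcp_rot: [0.302, 0.953, 0.003, 0.002]
ft_force: [6.1, 6.9, -6.2]
gripper_width: 0.0093
gripper_force: 44.6
```

```bash
python3 -c "
from h import *
o=bot.get_obs();print(o['ft_force'],o['torque'],o['joint_positions'],o['gripper_width'],o['t'])"
```

```text
[ 6.05318025  6.85421729 -6.22945659] [ 1.17249236 -0.94366197 -0.06989769] [-0.83760241  0.07812917  0.41973882  2.06110258 -0.0399228   1.00291891
  0.55912774] 0.009347646648300066 3.2833
```

Call:
servo_tool(
  series=[
    {"delta_pos": [0, 0.025, 0], "turn": 0},
    {"delta_pos": [0, 0, 0], "turn": -0.1},
    {"delta_pos": [0, 0, 0], "turn": -0.2},
    {"delta_pos": [0, 0, 0], "turn": -0.2},
    {"delta_pos": [0, 0, 0], "turn": -0.2},
    {"delta_pos": [0, 0, 0], "turn": -0.2},
    {"delta_pos": [0, 0, 0], "turn": 0},
    {"delta_pos": [0, 0, 0], "turn": 0},
  ],
)

```text
t: 3.95
tool_pos: [0.4429, 0.1774, 0.1001]
tcp_rot: [0.083, 0.997, 0.001, 0.001]
ft_force: [0.4, 2.8, 2.9]
gripper_width: 0.0093
gripper_force: 45.8
```

```bash
python3 -c "
from h import *
o=bot.get_obs();print(o['ft_force'],o['torque'],o['joint_positions'],o['gripper_width'],o['t'])"
```

```text
[0.41912867 2.82912047 2.9028252 ] [ 0.36108237 -0.06601291  0.16651437] [-0.81709362  0.08308373  0.39751475  2.05562138 -0.03862202  1.00806021
  1.00363868] 0.009304799046056755 3.95
```

Call:
servo_tool(
  series=[
    {"delta_pos": [0, 0, 0], "turn": -0.2},
    {"delta_pos": [0, 0, 0], "turn": -0.2},
    {"delta_pos": [0, 0, 0], "turn": -0.2},
    {"delta_pos": [0, 0, 0], "turn": -0.2},
    {"delta_pos": [0, 0, 0], "turn": -0.2},
    {"delta_pos": [0, 0, 0], "turn": -0.2},
    {"delta_pos": [0, 0, 0], "turn": -0.2},
    {"delta_pos": [0, 0, 0], "turn": -0.2},
    {"delta_pos": [0, 0, 0], "turn": 0},
    {"delta_pos": [0, 0, 0], "turn": 0},
  ],
)

```text
t: 4.78
tool_pos: [0.4427, 0.1769, 0.1]
tcp_rot: [-0.31, 0.951, 0.0, 0.0]
ft_force: [1.2, 0.9, 4.8]
gripper_width: 0.0099
gripper_force: 46.0
```

```bash
python3 -c "
from h import *
o=bot.get_obs();print(o['ft_force'],o['torque'],o['joint_positions'],o['tcp_rot'],o['t'])"
```

```text
[1.18219823 0.94060052 4.8176593 ] [ 0.19866354 -0.07696696  0.06628024] [-0.77993956  0.0828106   0.35921692  2.05475185 -0.03441675  1.00862466
  1.79838642] [-3.10347919e-01  9.50622927e-01  6.76512195e-05  4.63470115e-04] 4.7833
```

Call:
servo_tool(
  series=[
    {"delta_pos": [-0.02, 0.025, 0], "turn": 0},
    {"delta_pos": [-0.05, 0.063, 0], "turn": 0},
    {"delta_pos": [-0.05, 0.063, 0], "turn": 0},
    {"delta_pos": [-0.05, 0.063, 0], "turn": 0},
    {"delta_pos": [-0.05, 0.063, 0], "turn": 0},
    {"delta_pos": [-0.05, 0.063, 0], "turn": 0},
    {"delta_pos": [-0.05, 0.063, 0], "turn": 0},
    {"delta_pos": [0, 0, 0], "turn": 0},
    {"delta_pos": [0, 0, 0], "turn": 0},
  ],
)

```text
t: 5.53
tool_pos: [0.4452, 0.2389, 0.1]
tcp_rot: [-0.311, 0.95, 0.0, 0.001]
ft_force: [1.3, 1.7, 5.0]
gripper_width: 0.0096
gripper_force: 46.2
```

```bash
cat >> h.py <<'E'
def own(p,O=(.419,.2566),yaw=-.0386):
    c,s=np.cos(yaw),np.sin(yaw);d=np.array(p[:2])-O;return np.array([c*d[0]+s*d[1],-s*d[0]+c*d[1]])
def st():
    o=bot.get_obs();f=o['ft_force'];q=o['tcp_rot']
    print('t',o['t'],'own mm',(own(o['tool_pos'])*1e3).round(2),'face y',round(own(o['tool_pos'])[1]*1e3+12,2),'f',np.round(f,2),'tq',np.round(o['torque'],2),'q7',o['joint_positions'][6],'toolx deg',np.degrees(2*np.arctan2(q[1],q[0])))
E
python3 -c "
from h import *
st()"
```

```text
t 5.5333 own mm [ 26.91 -16.7 ] face y -4.7 f [1.32 1.68 5.04] tq [ 0.16 -0.32 -0.08] q7 1.7046154717396174 toolx deg 216.28219408474223
```

Call:
servo_tool(
  series=[
    {"delta_pos": [-0.02, 0.026, 0], "turn": 0},
    {"delta_pos": [-0.02, 0.026, 0], "turn": 0},
    {"delta_pos": [-0.02, 0.026, 0], "turn": 0},
    {"delta_pos": [-0.02, 0.026, 0], "turn": 0},
    {"delta_pos": [-0.02, 0.026, 0], "turn": 0},
    {"delta_pos": [0, 0, 0], "turn": 0},
  ],
)

```text
t: 6.03
tool_pos: [0.4459, 0.2569, 0.1]
tcp_rot: [-0.311, 0.95, -0.001, 0.0]
ft_force: [1.9, -1.1, 5.6]
gripper_width: 0.0095
gripper_force: 46.3
```

```bash
python3 -c "
from h import *
st()"
```

```text
t 6.0333 own mm [26.92  1.32] face y 13.32 f [ 1.87 -1.15  5.56] tq [-0.17 -0.39 -0.01] q7 1.6763127524393397 toolx deg 216.22622023893612
```

Call:
servo_tool(
  series=[
    {"delta_pos": [-0.008, 0.01, 0], "turn": 0},
    {"delta_pos": [-0.008, 0.01, 0], "turn": 0},
    {"delta_pos": [0, 0, 0], "turn": 0},
  ],
)

```text
t: 6.28
tool_pos: [0.4461, 0.2592, 0.1]
tcp_rot: [-0.311, 0.951, -0.001, 0.0]
ft_force: [1.5, -2.8, 6.2]
gripper_width: 0.0094
gripper_force: 46.5
```

```bash
python3 -c "
from h import *
st()"
```

```text
t 6.2833 own mm [26.96  3.68] face y 15.68 f [ 1.54 -2.84  6.18] tq [-0.5  -0.35  0.  ] q7 1.6722169775653029 toolx deg 216.19391506824613
```

Call:
servo_tool(
  series=[
    {"delta_pos": [-0.008, 0.01, 0], "turn": 0},
    {"delta_pos": [-0.008, 0.01, 0], "turn": 0},
    {"delta_pos": [0, 0, 0], "turn": 0},
  ],
)

```text
t: 6.53
tool_pos: [0.4462, 0.2623, 0.1]
tcp_rot: [-0.311, 0.951, -0.001, 0.0]
ft_force: [0.4, -2.5, 6.3]
gripper_width: 0.0094
gripper_force: 46.5
```

Call:
servo_tool(
  series=[
    {"delta_pos": [-0.008, 0.01, 0], "turn": 0},
    {"delta_pos": [-0.008, 0.01, 0], "turn": 0},
    {"delta_pos": [0, 0, 0], "turn": 0},
  ],
)

```text
t: 6.78
tool_pos: [0.4463, 0.2654, 0.1]
tcp_rot: [-0.311, 0.951, -0.001, 0.0]
ft_force: [1.1, -1.4, 6.5]
gripper_width: 0.0096
gripper_force: 46.5
```

Call:
servo_tool(
  series=[
    {"delta_pos": [-0.008, 0.01, 0], "turn": 0},
    {"delta_pos": [0, 0, 0], "turn": 0},
    {"delta_pos": [0, 0, 0], "turn": 0},
  ],
)

```text
t: 7.03
tool_pos: [0.4463, 0.2659, 0.1]
tcp_rot: [-0.31, 0.951, -0.001, -0.0]
ft_force: [0.5, -4.0, 8.9]
gripper_width: 0.0098
gripper_force: 46.6
```

```bash
python3 -c "
from h import *
st()"
```

```text
t 7.0333 own mm [26.94 10.31] face y 22.31 f [ 0.51 -3.99  8.92] tq [-1.02 -0.23  0.06] q7 1.6618206785418645 toolx deg 216.17168363029856
```

Call:
servo_tool(
  series=[
    {"delta_pos": [-0.008, 0.01, 0], "turn": 0},
    {"delta_pos": [0, 0, 0], "turn": 0},
    {"delta_pos": [0, 0, 0], "turn": 0},
  ],
)

```text
t: 7.28
tool_pos: [0.4464, 0.2659, 0.1]
tcp_rot: [-0.31, 0.951, -0.002, -0.001]
ft_force: [0.3, -7.5, 11.2]
gripper_width: 0.0096
gripper_force: 46.9
```

Call:
servo_tool(
  series=[
    {"delta_pos": [-0.008, 0.01, 0], "turn": 0},
    {"delta_pos": [0, 0, 0], "turn": 0},
    {"delta_pos": [0, 0, 0], "turn": 0},
  ],
)

```text
t: 7.53
tool_pos: [0.4464, 0.2661, 0.1]
tcp_rot: [-0.31, 0.951, -0.003, -0.002]
ft_force: [-1.0, -10.6, 12.1]
gripper_width: 0.0091
gripper_force: 47.3
```

```bash
python3 -c "
from h import *
st()
a=snap('top','t3.png')[180:250,205:335];b=snap('scene','s3.png')[150:250,225:335]
a=cv2.resize(a,(390,300),interpolation=cv2.INTER_CUBIC);b=cv2.resize(b,(400,300),interpolation=cv2.INTER_CUBIC)
cv2.imwrite('pics/c3.png',np.hstack([a,b])[:,:,::-1])"
```

```text
t 7.5333 own mm [27.03 10.51] face y 22.51 f [ -1.03 -10.6   12.05] tq [-2.29  0.13  0.14] q7 1.6576514491430148 toolx deg 216.08465821783963
```

View pics/c3.png

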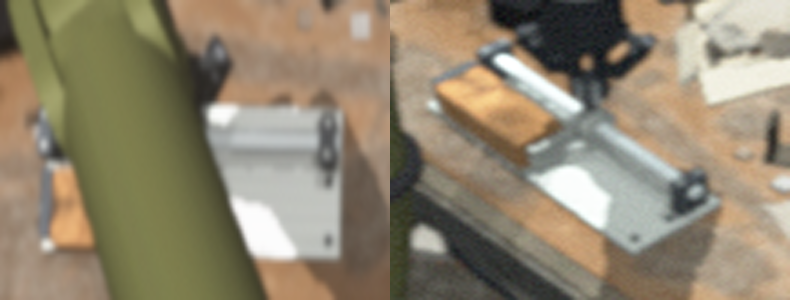

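Left half: the block's fence end sits at the fence, crop (50, 210). Right half: the stop arm touches the block's end at (545, 145). The force rises with no further motion, so the block is home. I'll tighten while keeping the light push.

Call:
servo_tool(
  series=[
    {"delta_pos": [0, 0, 0], "turn": 0.1},
    {"delta_pos": [0, 0, 0], "turn": 0.2},
    {"delta_pos": [0, 0, 0], "turn": 0.2},
    {"delta_pos": [0, 0, 0], "turn": 0.2},
    {"delta_pos": [0, 0, 0], "turn": 0.2},
    {"delta_pos": [0, 0, 0], "turn": 0.2},
    {"delta_pos": [0, 0, 0], "turn": 0.2},
    {"delta_pos": [0, 0, 0], "turn": 0.2},
    {"delta_pos": [0, 0, 0], "turn": 0.2},
    {"delta_pos": [0, 0, 0], "turn": 0.2},
  ],
  grip_force=60,
)

```text
t: 8.47
tool_pos: [0.4465, 0.2655, 0.1]
tcp_rot: [0.162, 0.987, -0.004, -0.0]
ft_force: [-1.2, -12.4, 14.4]
gripper_width: 0.0093
gripper_force: 60.4
```

Call:
servo_tool(
  series=[
    {"delta_pos": [0, 0, 0], "turn": 0.15},
    {"delta_pos": [0, 0, 0], "turn": 0.15},
    {"delta_pos": [0, 0, 0], "turn": 0.15},
    {"delta_pos": [0, 0, 0], "turn": 0.1},
    {"delta_pos": [0, 0, 0], "turn": 0},
    {"delta_pos": [0, 0, 0], "turn": 0},
  ],
)

```text
t: 8.97
tool_pos: [0.4464, 0.2654, 0.1]
tcp_rot: [0.294, 0.956, -0.004, 0.0]
ft_force: [-1.5, -11.5, 15.7]
gripper_width: 0.0092
gripper_force: 60.5
```

```bash
python3 -c "
from h import *
st()"
```

```text
t 8.9667 own mm [27.02  9.82] face y 21.82 f [ -1.51 -11.48  15.73] tq [-2.58  0.34  0.05] q7 0.45517952586303645 toolx deg 145.8372641796278
```

Call:
servo_tool(
  series=[
    {"delta_pos": [0, 0, 0], "turn": 0.06},
    {"delta_pos": [0, 0, 0], "turn": 0.06},
    {"delta_pos": [0, 0, 0], "turn": 0.06},
    {"delta_pos": [0, 0, 0], "turn": 0},
    {"delta_pos": [0, 0, 0], "turn": 0},
  ],
)

```text
t: 9.38
tool_pos: [0.4463, 0.2654, 0.1001]
tcp_rot: [0.334, 0.942, -0.004, 0.001]
ft_force: [-1.0, -13.8, 15.1]
gripper_width: 0.0094
gripper_force: 67.8
```

```bash
python3 -c "
from h import *
st()"
```

```text
t 9.3833 own mm [26.9   9.81] face y 21.81 f [ -1.02 -13.77  15.07] tq [-2.66  0.38  1.22] q7 0.3695790285266602 toolx deg 140.93049416928255
```

Call:
servo_tool(
  series=[
    {"delta_pos": [-0.015, -0.02, 0], "turn": -0.08},
    {"delta_pos": [0, 0, 0], "turn": 0},
    {"delta_pos": [0, 0, 0], "turn": 0},
  ],
)

```text
t: 9.63
tool_pos: [0.4463, 0.2651, 0.1001]
tcp_rot: [0.316, 0.949, -0.002, 0.001]
ft_force: [0.4, -6.2, 10.2]
gripper_width: 0.0093
gripper_force: 59.9
```

```bash
python3 -c "
from h import *
st()"
```

```text
t 9.6333 own mm [26.91  9.55] face y 21.55 f [ 0.39 -6.15 10.18] tq [-1.33 -0.01  0.22] q7 0.41069836132921533 toolx deg 143.1117555749086
```

Still a slight tightening torque, which is good. I'll relieve a bit more, then release and lift.

Call:
servo_tool(
  series=[
    {"delta_pos": [-0.008, -0.011, 0], "turn": 0},
    {"delta_pos": [0, 0, 0], "turn": 0},
  ],
)

```text
t: 9.8
tool_pos: [0.4462, 0.265, 0.1001]
tcp_rot: [0.316, 0.949, -0.001, 0.001]
ft_force: [1.5, -3.1, 7.7]
gripper_width: 0.0092
gripper_force: 59.6
```

Call:
servo_tool(
  series=[
    {"delta_pos": [0, 0, 0], "turn": 0},
    {"delta_pos": [0, 0, 0], "turn": 0},
    {"delta_pos": [0, 0, 0], "turn": 0},
    {"delta_pos": [0, 0, 0], "turn": 0},
    {"delta_pos": [0, 0, 0], "turn": 0},
    {"delta_pos": [0, 0, 0], "turn": 0},
    {"delta_pos": [0, 0, 0], "turn": 0},
    {"delta_pos": [0, 0, 0], "turn": 0},
  ],
  grip=1,
)

```text
t: 10.47
tool_pos: [0.4453, 0.2673, 0.0995]
tcp_rot: [0.314, 0.949, -0.0, -0.0]
ft_force: [0.8, 0.4, -0.9]
gripper_width: 0.0852
gripper_force: 0.0
```

Call:
servo_tool(
  series=[
    {"delta_pos": [0, 0, -0.1], "turn": 0},
    {"delta_pos": [0, 0, -0.2], "turn": 0},
    {"delta_pos": [0, 0, -0.25], "turn": 0},
    {"delta_pos": [0, 0, -0.25], "turn": 0},
    {"delta_pos": [0, 0, -0.25], "turn": 0},
    {"delta_pos": [0, 0, -0.1], "turn": 0},
    {"delta_pos": [0, 0, 0], "turn": 0},
  ],
)

```text
t: 11.05
tool_pos: [0.4472, 0.2683, 0.2418]
tcp_rot: [0.315, 0.949, 0.003, 0.002]
ft_force: [0.3, -0.4, 0.1]
gripper_width: 0.0853
gripper_force: 0.0
```

Call:
servo_tool(
  series=[
    {"delta_pos": [0.15, 0.05, 0], "turn": 0},
    {"delta_pos": [0.28, 0.1, 0], "turn": 0},
    {"delta_pos": [0.28, 0.1, 0], "turn": 0},
    {"delta_pos": [0.28, 0.1, 0], "turn": 0},
    {"delta_pos": [0.28, 0.1, 0], "turn": 0},
    {"delta_pos": [0.28, 0.1, 0], "turn": 0},
    {"delta_pos": [0.28, 0.1, 0], "turn": 0},
    {"delta_pos": [0.15, 0.05, 0], "turn": 0},
    {"delta_pos": [0, 0, 0], "turn": 0},
    {"delta_pos": [0, 0, 0], "turn": 0},
  ],
)

```text
t: 11.88
tool_pos: [0.3036, 0.4765, 0.2357]
tcp_rot: [0.313, 0.95, -0.002, -0.0]
ft_force: [0.7, 0.1, -0.4]
gripper_width: 0.0855
gripper_force: 0.0
```

```bash
python3 -c "
from h import *
st()
a=snap('top','t4.png')[190:250,205:335];b=snap('scene','s4.png')[155:240,225:325]
a=cv2.resize(a,(780,360),interpolation=cv2.INTER_CUBIC);b=cv2.resize(b,(282,240),interpolation=cv2.INTER_CUBIC);c=np.zeros((240,780,3),np.uint8);c[:,:282]=b
cv2.imwrite('pics/c4.png',np.vstack([a,c])[:,:,::-1])"
```

```text
t 11.8833 own mm [-123.84  215.33] face y 227.33 f [ 0.71  0.14 -0.43] tq [-0.05 -0.05 -0.01] q7 -0.08916070504528355 toolx deg 143.50454866565667
```

View pics/c4.png

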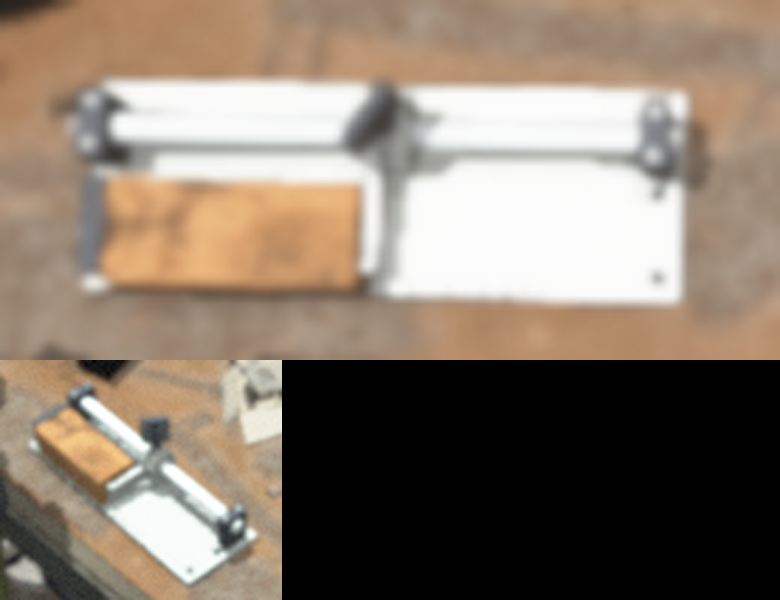

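Block is flat against the fence (crop 103), and the bright arm strip (365–382) lies right at its end. A quick numeric check that no gap remains:

```bash
python3 -c "
from h import *
O=np.array([.419,.2566]);c,s=np.cos(-.0386),np.sin(-.0386)
W=lambda x,y,z:[O[0]+c*x-s*y,O[1]+s*x+c*y,z]
for n in('top','scene'):
    im=cv2.imread(f'pics/{n}4.png')
    ys=np.arange(.030,.0005,-.002)
    for z in(.043,):
        print(n,[(round(y*1e3),cv2.getRectSubPix(im,(1,1),tuple(map(float,proj(n,W(-.025,y,z)))))[0,0].tolist()) for y in ys])
    print('block-top edge/arm edges px',[proj(n,W(-.025,y,z)).round(1) for y,z in((.02,.055),(.02,.043),(.012,.043))])
im=cv2.imread('pics/top4.png')[:,:,::-1]
for r in wing(im,'top',(258,275,198,222)): p=onz('top',*r[1],.1);print(r[1],own(p),'initial -.0806')
"
```

```text
[ WARN:0@0.203] global loadsave.cpp:275 findDecoder imread_('pics/top4.png'): can't open/read file: check file path/integrity
bash:  1198 Segmentation fault         python3 -c "
from h import *
O=np.array([.419,.2566]);c,s=np.cos(-.0386),np.sin(-.0386)
W=lambda x,y,z:[O[0]+c*x-s*y,O[1]+s*x+c*y,z]
for n in('top','scene'):
    im=cv2.imread(f'pics/{n}4.png')
    ys=np.arange(.030,.0005,-.002)
    for z in(.043,):
        print(n,[(round(y*1e3),cv2.getRectSubPix(im,(1,1),tuple(map(float,proj(n,W(-.025,y,z)))))[0,0].tolist()) for y in ys])
    print('block-top edge/arm edges px',[proj(n,W(-.025,y,z)).round(1) for y,z in((.02,.055),(.02,.043),(.012,.043))])
im=cv2.imread('pics/top4.png')[:,:,::-1]
for r in wing(im,'top',(258,275,198,222)): p=onz('top',*r[1],.1);print(r[1],own(p),'initial -.0806')
"
```

```bash
python3 -c "
from h import *
O=np.array([.419,.2566]);c,s=np.cos(-.0386),np.sin(-.0386)
W=lambda x,y,z:[O[0]+c*x-s*y,O[1]+s*x+c*y,z]
for n in('t','s'):
    im=cv2.imread(f'pics/{n}4.png');N={'t':'top','s':'scene'}[n]
    for z in(.043,):
        print(n,[(round(y*1e3),cv2.getRectSubPix(im,(1,1),tuple(map(float,proj(N,W(-.025,y,z)))))[0,0].tolist()) for y in np.arange(.030,.0005,-.002)])
im=cv2.imread('pics/t4.png')[:,:,::-1]
for r in wing(im,'top',(258,275,198,222)): p=onz('top',*r[1],.1);print(r[0],r[1],own(p),'initial -.0806')
"
```

```text
t [(30, [112, 162, 216]), (28, [109, 155, 208]), (26, [112, 149, 192]), (24, [128, 153, 184]), (22, [172, 185, 198]), (20, [210, 215, 220]), (18, [237, 239, 240]), (16, [239, 241, 241]), (14, [224, 226, 226]), (12, [202, 205, 205]), (10, [181, 185, 185]), (8, [175, 179, 179]), (6, [180, 184, 184]), (4, [191, 195, 195]), (2, [208, 212, 211])]
s [(30, [85, 123, 163]), (28, [83, 114, 146]), (26, [98, 121, 143]), (24, [129, 143, 152]), (22, [164, 173, 171]), (20, [195, 204, 197]), (18, [218, 225, 218]), (16, [232, 235, 229]), (14, [214, 219, 211]), (12, [189, 195, 185]), (10, [160, 166, 156]), (8, [141, 145, 137]), (6, [126, 130, 122]), (4, [118, 121, 113]), (2, [117, 120, 114])]
[264 205   8  10  39] [267.6 210. ] [0.02214768 0.00605982] initial -.0806
```

```bash
python3 -c "
from bench import bot
print(bot.sign_off())"
```

```text
the job is handed in; nothing more can be done
None
```

The job is handed in at about 12 s of the 35 s: the screw was loosened, the collar slid until its arm held the block home against the fence, the screw turned back to its end stop, and the gripper released and moved clear. Final images showed no visible gap; I did not re-check the bystanders.

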